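Clear the valve block, tuck the baffle plate under its retaining leaf and hold it down

TASK

First clear away the bolt and the socket left standing on the valve block: bolt into the round bowl, socket into the rectangular tray. Then pick up the baffle plate by its rib and, without lifting the thin hinged leaf, slide the plate's flat front edge (opposite the turned-up flange) under it, centred and square, until it butts against the stop. Finish while still holding the plate, pressing it down firmly and flat on the block, with everything else on the bench left alone.

Things in the scene. Friction and masses are not known exactly. Their poses are not given: they have to be found in the camera images.
- block: Valve block, fixed aluminium casting 240 (x) x 160 (y) mm; its flat top face, on which the plate slides, is 45 mm above the bench. Origin: centre of its underside; x points to the end with stop and leaf (away from the robot, yaw within 0.3). Solenoid cans stick out 42 mm on its -y side. At the +x end a 120 mm wide stop block stands 16 mm above the top face (block x 85 to 115 mm).
- seat: The flat top face of the valve block itself (a 2 mm skin, 240 x 160 mm, fixed to it), same axes as the block; origin at its centre, 43 mm above the bench, 2 mm below the face. The plate is pressed against it.
- leaf (a joint): Angle (rad) of the retaining leaf, 0 as found, growing as its lip is lifted. Steel leaf, 90 g, 100 mm wide, 2.5 mm thick, hinged freely on the stop block at block x = 92 mm, reaching 51 mm towards -x; underside level, 7.5 mm above the top face, the last 8 mm turned up. Only its weight keeps it down. More than 0.1 rad at any time fails.
- leaf_lip (a point): Middle of the leaf's free lip as found, 7.5 mm above the block's top face, block x = 41 mm (fixed to the block, axes as the block).
- stop (a point): Foot of the stop's upright face, on the block's top face, in the middle: block x = 85 mm, y = 0 (axes as the block). The plate's front edge butts here, 44 mm past the leaf's lip.
- plate: Loose aluminium baffle plate, 130 (x) x 70 (y) x 4 mm, about 0.14 kg, flat on the bench left of the block, yaw within 0.6. Origin: centre of its underside; x points to the flat front edge. Its rear edge has a flange turned up to 14 mm. An upright rib to grip, 40 mm long in x, 12 mm thick in y, its top 38 mm above the underside, is centred at x = -20 mm.
- plate_edge (a point): Middle of the plate's front edge, at the underside (plate x = +65 mm).
- plate_tail (a point): Middle of the plate's rear edge, at the underside (plate x = -65 mm).
- plate_rib (a point): Good grip point inside the rib, 28 mm above the plate's underside, plate x = -20 mm, y = 0.
- bolt: Dark steel bolt standing on its head on the block: head 20 mm across and 8 mm high, shank 10 mm across, 48 mm high in all, 40 g. Origin: centre of its underside (head), z up along the shank.
- socket: Bright steel spanner socket standing on the block: cylinder 24 mm across, 40 mm high, 70 g. Origin: centre of its underside, z up.
- bowl: Round white bowl fixed to the bench, 130 mm across at the rim, 110 mm at the foot, 30 mm high, wall 4 mm, floor 5 mm thick; two bolts lie in it near the wall, the middle is free. Origin: centre of its underside.
- tray: Rectangular steel tray fixed to the bench, 130 (x) x 110 (y) x 30 mm high, wall and floor 4 mm; three sockets (24 mm across, 40 mm high) stand in a row along its -x wall, centred on tray x = -44 mm; the rest is free. Origin: centre of its underside.
- screwdriver: Bystander, not to be disturbed: loose screwdriver, 170 mm, lying right of the block.
- wrench: Bystander, not to be disturbed: loose spanner, 190 mm, lying far left.
- brush: Bystander, not to be disturbed: loose brush lying beyond the block.
- bearing: Bystander, not to be disturbed: loose steel ring 62 mm across, 16 mm high, near the robot.
- solenoid: Bystander, not to be disturbed: loose black cube 32 mm with a 20 mm steel stem on top, 60 mm high in all.
- spray: Bystander, not to be disturbed: loose spray can 66 mm across, 170 mm high.

How it is judged (in metres and radians):
On the way, in this order (a step that is already met when the one before it is completed fails the run):
1. the bolt lies in the bowl and the socket in the tray, both let go (horizontal distance between bolt and bowl below 0.058 m and height (world z) of bolt between 0 and 0.04 m and x of socket in the frame of tray between -0.061 and 0.061 m and y of socket in the frame of tray between -0.051 and 0.051 m and height (world z) of socket below 0.04 m and contact force between the fingers and bolt below 0.1 N and contact force between the fingers and socket below 0.1 N), for 0.2 s.
2. the plate's front edge is under the leaf and against the stop, plate flat on the block (x of plate_edge in the frame of stop above -0.006 m and y of plate_edge in the frame of stop between -0.01 and 0.01 m and z of each of plate_edge, plate_tail in the frame of stop below 0.0025 m and angle between the x axis of plate and the x axis of block, either way round below 0.1 rad and angle between plate's own z axis and vertical below 0.04 rad and value of joint leaf below 0.03 rad), for 0.2 s.
At the end, for the whole second after the job is handed in: Bolt in bowl, socket in tray, let go; plate front edge within 6 mm of the stop, centred within 10 mm, square within 0.1 rad, both ends within 2.5 mm of the top face; leaf below 0.03 rad; plate at rest, touched by the fingers and pressed on the top face with over 5 N (all of step 1 and all of step 2 and contact force between plate and seat above 5 N and contact force between the fingers and plate above 1 N and linear speed of plate below 0.02 m/s); the arm keeps its last pose, push and grip.
It fails at once if the leaf is lifted (more than 0.1 rad) (value of joint leaf above 0.1 rad).
It fails at once if a bystander is moved by more than 30 mm (distance of any of screwdriver, wrench, brush, bearing, solenoid, spray from where it was at the start of the episode above 0.03 m).
It also fails if it takes over 67 s, if anything falls off the work surface, if the arm or the gripper's body presses on something with over 40 N, if the wrist force passes 120 N, or if a joint passes its speed limit or range.

ROBOT

A 6-joint arm with a two-finger parallel gripper is mounted at the origin on the work surface. World frame = base frame: x ahead of the robot, y to its left, z up, the work surface at z = 0. Lengths are in mm, angles in rad, forces in N, time in s.
With the tool pointing down it reaches from about 400 to 825 mm from the base axis. Payload 7 kg.
Tool frame: the origin (TCP) lies at the very end of the fingers, on their centre line; the grasp point (between the pads) lies 19 mm behind it; z points along the fingers, y is the direction in which the jaws open and shut (so a half turn about z gives the same grasp; the last joint's range is limited). The gripper opens to 88 mm and grips with 3 to 60 N. Pads are 19 mm wide; open, the fingers measure 130 mm over their backs; the gripper's body (78 mm by 193 mm) begins 47 mm behind the grasp point.
Start: joints at [1.469, 0.359, 0.012, 0, -1.224, -0.288], TCP at [256.509, 624.338, 226.561] pointing down, gripper open.
Joint ranges: [-3.07, 3.07], [-1.43, 2.12], [-1.02, 1.25], [-3.03, 1.67], [-3.05, -0], [-3.03, 3.03]. Speed limits (rad/s): [2.39, 2.39, 3.01, 3.14, 3.14, 3.14].

INTERFACE

Orientations are given as a unit quaternion [x, y, z, w].
In Python, from plant import bot gives the robot as it stands. Calls block until the motion is done:
- bot.move_ptp(position, orientation): joint-space move of the TCP to a pose.
- bot.line_to(position, velocity=150, ori=None): straight line of the TCP; ori=None keeps the orientation; velocity is the mean speed in mm/s.
- bot.move_joints(angles): joint-space move.
- bot.move_gripper(opening, force=None): finger opening in mm; force is the grip in N (None keeps the last); returns when the fingers have stopped.
- bot.pause(seconds).
- bot.solve_ik(position, orientation): joint angles nearest the present ones, or None.
- bot.read_state(): the state.
- bot.camera(name): name is "scene" or "top"; returns the picture (384x512x3 uint8, red, green, blue); there is no depth.
- bot.get_calibration(name): a dict with "fx", "fy", "cx", "cy" (pixels), "view" (4x4, takes a point from world to camera coordinates). Camera axes: x right, y up, looking along -z (the intrinsics and any distortion apply to the point x, -y, -z); pixel columns grow to the right and rows downward; lengths in mm; the calibration is good to about 2 mm. A picture is of the moment at which its call begins. get_calibration takes no time and is no camera call.
A pose or a line that the arm cannot do raises bot.Unreachable and nothing moves.
- bot.close_job(): hands the job in, once; it reports no verdict.
The state is a dict: "t": time; "joint_pos": joint angles; "qvel": joint speeds; "tau": joint torques, N m; "tcp_pos": TCP position; "eef_rot": TCP orientation; "contact_force": force on the tool from outside, world axes, zero at the start; "moment": the same for the moment, N m; "width": finger opening in mm.
Only numpy, scipy, OpenCV 4.12 (cv2) and the standard library are available. Lean on these libraries where they do the work, as an engineer would, in place of code of your own. Each camera call takes 0.05 s, during which the arm holds its last target. There are 200 camera calls.

## Working session

There is one attempt and no reset: what is moved stays moved. The work goes in short steps, each a Python script; the robot and the scene stay as the last script left them, time stands still between calls to the robot, and variables do not carry over. Pictures are saved under pics/ and viewed, about 8 in all and at most 12, crops included, and the job is handed in when it is done.

```bash
ls; mkdir -p pics
python3 - <<'E'
from plant import bot
import cv2,numpy as np
for n in("scene","top"):
    im=bot.camera(n); cv2.imwrite(f"pics/{n}0.png",cv2.resize(im[:,:,::-1],(800,600),interpolation=cv2.INTER_CUBIC)); np.save(f"{n}0.npy",im)
    c=bot.get_calibration(n); print(n,{k:(np.round(v,3).tolist()) for k,v in c.items()})
print(bot.read_state())
E
```

```text
pics
scene {'fx': 378.45, 'fy': 378.45, 'cx': 255.251, 'cy': 189.116, 'view': [[-0.371, 0.928, 0.011, 168.762], [-0.736, -0.301, 0.606, 395.56], [0.566, 0.217, 0.795, -1351.617], [0.0, 0.0, 0.0, 1.0]]}
top {'fx': 488.168, 'fy': 488.168, 'cx': 256.944, 'cy': 190.282, 'view': [[-0.023, -1.0, 0.01, 49.684], [0.984, -0.02, 0.177, -557.782], [-0.177, 0.014, 0.984, -1547.174], [0.0, 0.0, 0.0, 1.0]]}
{'t': 0.1, 'joint_pos': array([ 1.46907801e+00,  3.59272102e-01,  1.11763167e-02, -3.25110559e-04,
       -1.22409635e+00, -2.88099781e-01]), 'qvel': array([ 0.00056126, -0.00137562,  0.00290663,  0.00099365,  0.00067182,
       -0.00018413]), 'tau': array([-1.86981248e-03, -5.84166741e+01,  2.93748719e+01,  7.01561451e+00,
        1.01078243e-02, -5.23309711e-05]), 'tcp_pos': array([256.3680146 , 623.9572241 , 225.75254841]), 'eef_rot': array([ 9.81054318e-01, -1.93731552e-01, -8.72371223e-05,  7.09099846e-04]), 'contact_force': array([ 0.61139644, -0.67797619, -0.76229301]), 'moment': array([-0.06707564,  0.00369497, -0.03293967]), 'width': 87.66164019119716}
```

View pics/top0.png

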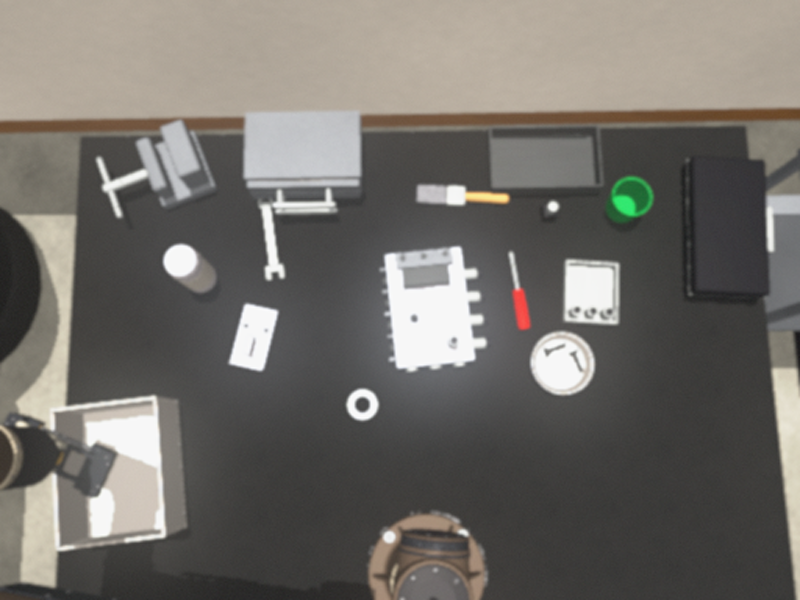

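View pics/scene0.png

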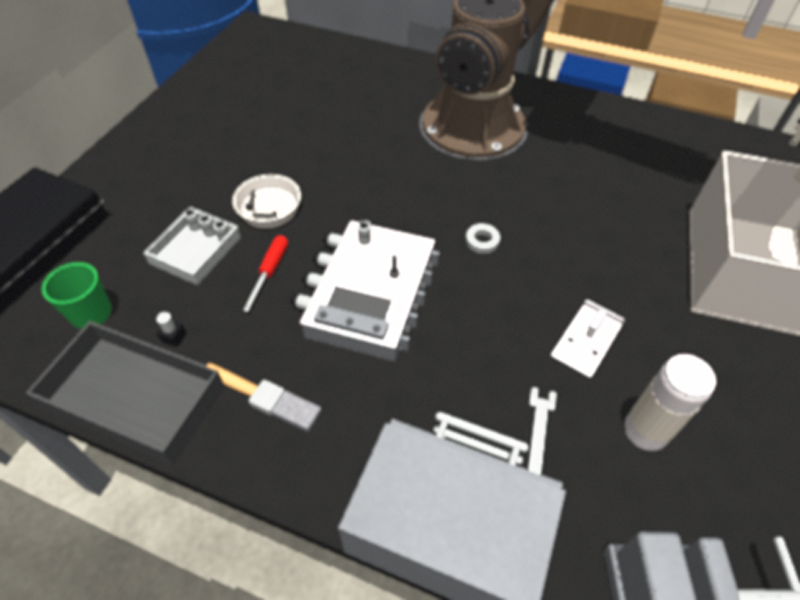

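The top view is x up, y left. The block is centred near (430,308), with the bolt at (414,318) and the socket at (453,342). The plate is at (253,337), the bowl at (562,362) and the tray at (592,292). I'll zoom in to get subpixel features.

Run:
```python
import cv2,numpy as np
t=np.load("top0.npy")[:,:,::-1];s=np.load("scene0.npy")[:,:,::-1]
def crop(im,x,y,w,h,k): return cv2.resize(im[y:y+h,x:x+w],None,fx=k,fy=k,interpolation=cv2.INTER_NEAREST)
a=crop(t,240,152,80,90,5);b=crop(t,140,190,40,50,9)
c=np.zeros((450,800,3),np.uint8);c[:450,:400]=a;c[:450,400:760]=b
cv2.imwrite("pics/zt.png",c)
a=crop(s,185,135,100,100,4);b=crop(s,345,185,60,60,6.5 and 6)
c=np.zeros((400,760,3),np.uint8);c[:,:400]=a;c[:360,400:]=b
cv2.imwrite("pics/zs.png",c)
```

```text
(no output)
```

View pics/zt.png

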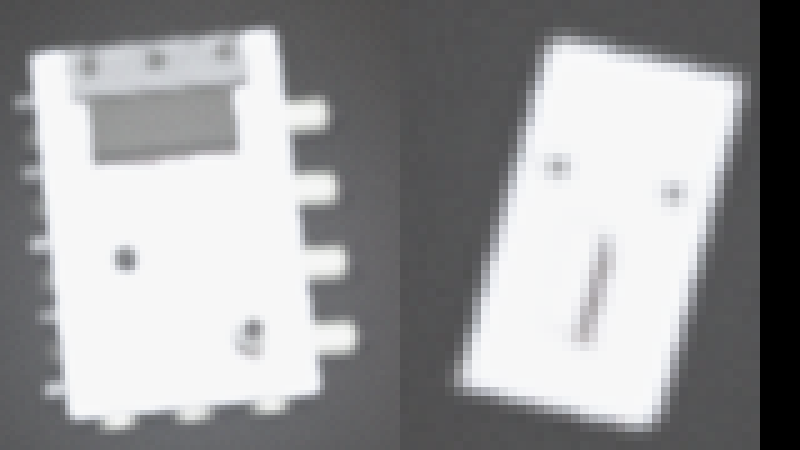

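View pics/zs.png

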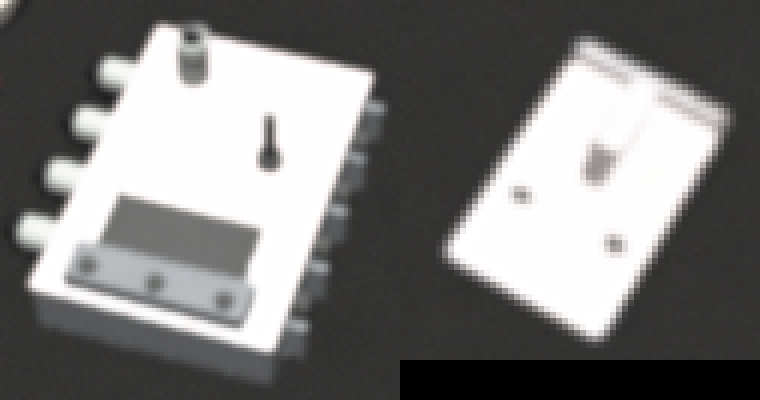

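```bash
cat > vis.py <<'E'
import cv2,numpy as np
from plant import bot
def ray(n,px,z):
    c=bot.get_calibration(n);V=np.array(c["view"]);R=V[:3,:3];C=-R.T@V[:3,3]
    p=np.atleast_2d(px).astype(float)
    d=np.c_[(p[:,0]-c["cx"])/c["fx"],-(p[:,1]-c["cy"])/c["fy"],-np.ones(len(p))]@R
    return C+d*((z-C[2])/d[:,2])[:,None]
def proj(n,P):
    c=bot.get_calibration(n);V=np.array(c["view"]);q=np.atleast_2d(P)@V[:3,:3].T+V[:3,3]
    return np.c_[c["cx"]+c["fx"]*q[:,0]/-q[:,2],c["cy"]-c["fy"]*q[:,1]/-q[:,2]]
def edge(g,a,b,r=4):
    "subpixel line along a->b (native px)"
    a,b=np.array(a,float),np.array(b,float);d=(b-a)/np.linalg.norm(b-a);n=np.array([-d[1],d[0]])
    t=np.linspace(.06,.94,60);s=np.arange(-r,r+.01,.1)
    P=a+(b-a)*t[:,None];Q=P[:,None]+s[None,:,None]*n
    v=cv2.remap(g,Q[...,0].astype(np.float32),Q[...,1].astype(np.float32),cv2.INTER_LINEAR)
    k=np.abs(np.gradient(cv2.GaussianBlur(v,(9,1),0),axis=1)).argmax(1)
    o=s[k];m=np.abs(o-np.median(o))<1
    vx,vy,x,y=cv2.fitLine((P+o[:,None]*n)[m].astype(np.float32),cv2.DIST_HUBER,0,.01,.01).ravel()
    return np.cross([x,y,1],[x+vx,y+vy,1])
def quad(g,c):
    L=[edge(g,c[i],c[(i+1)%4]) for i in range(4)]
    X=[np.cross(L[i-1],L[i]) for i in range(4)]
    return np.array([x[:2]/x[2] for x in X])
E
python3 - <<'E'
from vis import *
G={n:np.load(n+"0.npy").mean(2).astype(np.float32) for n in("top","scene")}
def cr(p,o,k): return np.array(p)/k-.5+np.array(o)
def rep(name,n,c,z):
    q=quad(G[n],c);W=ray(n,q,z)[:,:2]
    # order: far-left, far-right, near-right, near-left
    e=np.roll(W,-1,0)-W
    print(name,n,W.round(1).tolist(),"len",np.linalg.norm(e,axis=1).round(1),"ctr",W.mean(0).round(1),
     "yaw",round(float(np.arctan2(*(W[0]-W[3])[::-1])),4),round(float(np.arctan2(*(W[1]-W[2])[::-1])),4))
rep("block","top",cr([(32,50),(278,28),(320,392),(70,418)],(240,152),5),45)
rep("block","scene",cr([(275,350),(28,288),(160,22),(375,72)],(185,135),4),45)
rep("plate","top",cr([(155,38),(345,75),(255,430),(60,385)],(140,190),9),4)
rep("plate","scene",cr([(200,340),(45,250),(180,38),(330,115)],(345,185),6),4)
S=cr
print("boltbase scene",ray("scene",cr([269,166],(185,135),4),49).round(1),"top of bolt scene",ray("scene",cr([269,116],(185,135),4),93).round(1))
print("bolt top",ray("top",cr([125,259],(240,152),5),60).round(1))
print("socket top-face scene",ray("scene",cr([192,35],(185,135),4),85).round(1),"base",ray("scene",cr([194,76],(185,135),4),45).round(1))
print("socket top hole top",ray("top",cr([254,328],(240,152),5),85).round(1))
print("stop corner top z61",ray("top",cr([[67,48],[243,40],[72,100],[245,85]],(240,152),5),61).round(1).tolist())
print("leaf top z54",ray("top",cr([[95,163],[238,150]],(240,152),5),54).round(1).tolist())
for n in G:
    im=np.load(n+"0.npy").astype(int)
    x0,y0,x1,y1={"top":(335,160,405,258),"scene":(85,105,200,185)}[n]
    m=np.zeros(im.shape[:2],np.uint8);m[y0:y1,x0:x1]=(im.mean(2)[y0:y1,x0:x1]>110)*255
    cs,_=cv2.findContours(m,0,2)
    for c in cs:
        if cv2.contourArea(c)<200: continue
        r=cv2.minAreaRect(c);print(n,"rect",np.round(r[0],1),np.round(r[1],1),"aspect area",cv2.contourArea(c))
        B=ray(n,cv2.boxPoints(r),30)[:,:2];print("  corners@30",B.round(0).tolist(),"ctr",B.mean(0).round(1))
E
```

```text
block top [[654.4, 74.2], [668.8, -91.2], [425.1, -111.7], [410.0, 53.1]] len [166.  244.6 165.5 245.3] ctr [539.6 -18.9] yaw 0.0859 0.0838
block scene [[656.8, 73.9], [671.2, -89.9], [426.8, -109.3], [412.8, 53.0]] len [164.4 245.2 163.  244.9] ctr [541.9 -18.1] yaw 0.0851 0.0793
plate top [[563.4, 375.3], [545.5, 302.4], [415.1, 334.5], [432.4, 407.7]] len [ 75.1 134.3  75.2 134.9] ctr [489.1 355. ] yaw -0.2425 -0.2419
plate scene [[565.9, 374.9], [548.6, 303.4], [408.0, 337.7], [426.3, 408.8]] len [ 73.6 144.8  73.4 143.6] ctr [487.2 356.2] yaw -0.2383 -0.2397
boltbase scene [[523.1  16.7  49. ]] top of bolt scene [[517.7  14.4  93. ]]
bolt top [[513.6  14.2  60. ]]
socket top-face scene [[463.2 -64.6  85. ]] base [[464.2 -64.3  45. ]]
socket top hole top [[463.8 -65.7  85. ]]
stop corner top z61 [[654.3, 48.8, 61.0], [657.3, -67.0, 61.0], [619.3, 46.3, 61.0], [627.0, -67.3, 61.0]]
leaf top z54 [[578.4, 32.1, 54.0], [585.1, -61.8, 54.0]]
top rect [359.5 231.5] [41. 41.] aspect area 1338.5
  corners@30 [[487.0, -231.0], [484.0, -367.0], [350.0, -357.0], [353.0, -224.0]] ctr [ 418.9 -294.9]
top rect [378. 186.] [42. 36.] aspect area 1425.0
  corners@30 [[641.0, -310.0], [639.0, -431.0], [497.0, -420.0], [499.0, -301.0]] ctr [ 568.9 -365.6]
scene rect [122.4 154.5] [38.  53.9] aspect area 1560.0
  corners@30 [[634.0, -428.0], [456.0, -428.0], [515.0, -292.0], [679.0, -303.0]] ctr [ 570.8 -362.4]
scene rect [170.  127.5] [33. 44.] aspect area 1122.5
  corners@30 [[388.0, -391.0], [335.0, -264.0], [463.0, -197.0], [512.0, -315.0]] ctr [ 424.2 -291.7]
```

The two views agree to about 2 mm, and the sizes match once a ~2.5 mm white bloom per side is allowed for. That gives:
- **Block:** (540.7, −18.5), yaw 0.083
- **Plate:** (490, 355.3), yaw −0.24
- **Bolt:** about (517, 15)
- **Socket:** (464, −65)

Next I'll clear the bolt and socket.

```bash
cat > mv.py <<'E'
from vis import *
def q(yaw): return [np.cos(yaw/2),np.sin(yaw/2),0,0]   # tool down, jaws along yaw+90deg
def st(m=""):
    s=bot.read_state();print(m,"t",round(s["t"],2),"tcp",s["tcp_pos"].round(1),"F",s["contact_force"].round(1),"w",round(s["width"],1),"j6",round(s["joint_pos"][5],2));return s
E
python3 - <<'E'
from mv import *
print("spray top",ray("top",[181/1.5625,260/1.5625],170).round(),"scene",ray("scene",[688/1.5625,378/1.5625],170).round())
Y=.083
bot.move_gripper(44,20)
bot.move_ptp([517,15,150],q(Y));st("hover")
bot.line_to([517,15,59],120);st("down")
bot.move_gripper(0,20);st("grip")
bot.line_to([517,15,160],200);st("up")
bot.move_ptp([411,-284,110],q(Y));st("bowl")
bot.line_to([411,-284,31],150);st()
bot.move_gripper(34);st("rel")
bot.line_to([411,-284,120],200)
bot.move_ptp([464,-65,150],q(Y));st("sock")
im=bot.camera("top");np.save("top1.npy",im);cv2.imwrite("pics/t1.png",cv2.resize(im[100:300,220:420,::-1],(600,600),interpolation=cv2.INTER_CUBIC))
E
```

```text
spray top [[620. 466. 170.]] scene [[630. 468. 170.]]
hover t 3.38 tcp [517.2  15.6 150.1] F [ 0.2 -0.3 -0.7] w 44.0 j6 1.24
down t 4.28 tcp [517.5  15.2  59.5] F [ 0.  -0.7  0.6] w 44.3 j6 1.24
grip t 4.94 tcp [517.1  15.   59.1] F [-0.3 -0.3  0.5] w 9.6 j6 1.24
up t 5.6 tcp [516.5  15.  159.6] F [ 0.5 -0.3 -1. ] w 9.4 j6 1.24
bowl t 6.82 tcp [ 411.6 -283.6  109.9] F [ 0.5  0.7 -0.9] w 9.7 j6 1.86
 t 7.49 tcp [ 411.9 -283.8   31.5] F [ 0.4  0.6 -0.5] w 9.1 j6 1.86
rel t 8.15 tcp [ 411. -284.   31.] F [ 0.4 -0.3  0.2] w 34.1 j6 1.86
sock t 9.65 tcp [463.5 -65.3 149.3] F [-0.  -0.  -0.3] w 34.3 j6 1.37
```

View pics/t1.png

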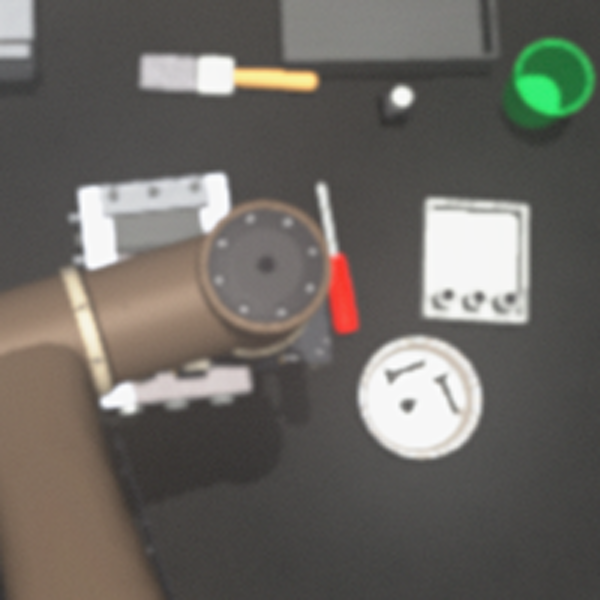

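The bolt is standing in the bowl at (408,405) in the crop, well clear of the wall. The tray's sockets sit on its near wall, with free space beyond them. The spray can is at about (625,467), so it is clear of the plate grasp. Socket next.

Run:
```python
from mv import *
Y=.083
bot.move_gripper(48,30)
bot.line_to([464,-65,56],130);st("down")
bot.move_gripper(0,30);st("grip")
bot.line_to([464,-65,150],200)
bot.move_ptp([588,-364,100],q(-.05));st("tray")
bot.line_to([588,-364,19],120);st()
bot.move_gripper(40);st("rel")
bot.line_to([588,-364,130],200)
bot.move_ptp([430,-150,260],q(-.05))
bot.move_gripper(60)
bot.move_ptp([470.8,360,130],q(-.241));st("plate hover")
for n in("top","scene"): np.save(n+"2.npy",bot.camera(n))
t=np.load("top2.npy")[:,:,::-1];s=np.load("scene2.npy")[:,:,::-1]
c=np.hstack([cv2.resize(t[140:260,250:410],(400,300),interpolation=2),cv2.resize(s[110:230,180:340],(400,300),interpolation=2)])
c2=np.hstack([cv2.resize(s[90:210,80:240],(400,300),interpolation=2),cv2.resize(s[150:270,320:480],(400,300),interpolation=2)])
cv2.imwrite("pics/t2.png",np.vstack([c,c2]))
```

```text
down t 11.09 tcp [464.5 -64.9  56.5] F [-0.3 -0.5  0.5] w 47.9 j6 1.37
grip t 11.62 tcp [464.2 -65.   56.3] F [-1.2  0.3  4.2] w 23.5 j6 1.37
tray t 13.48 tcp [ 588. -363.  100.] F [-0.2  0.4 -1. ] w 23.6 j6 1.79
 t 14.31 tcp [ 588.7 -364.    19.9] F [-0.6 -0.1 -0.4] w 23.2 j6 1.79
rel t 14.87 tcp [ 588.  -364.1   19.1] F [-0.7 -0.3  0.3] w 39.8 j6 1.79
plate hover t 19.22 tcp [471.2 359.3 130.4] F [0.8 0.7 0.1] w 60.1 j6 0.35
```

View pics/t2.png

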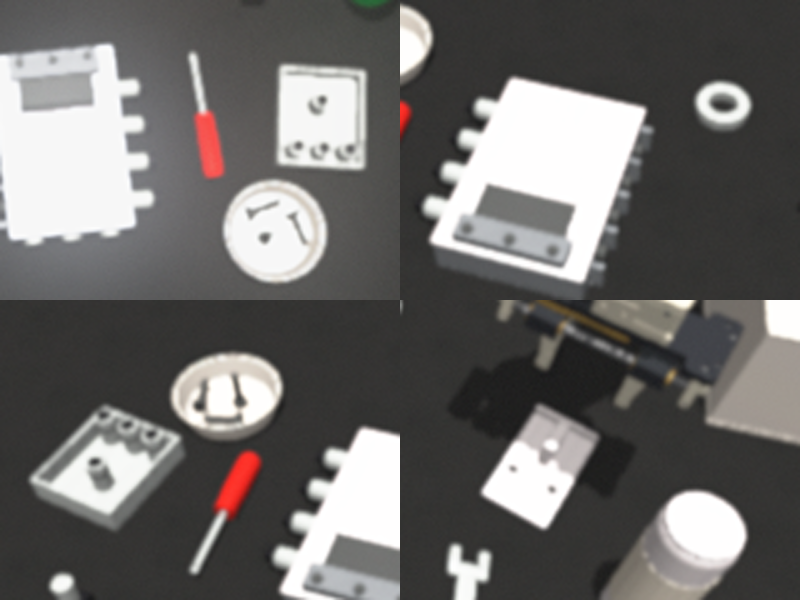

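Socket standing in the tray at (318,103), bolt in the bowl, block clear. The jaws straddle the plate's rib. Next I'll grip the plate, carry it over, and touch down behind the leaf.

```bash
cat >> mv.py <<'E'
BC=np.array([540.7,-18.5]);BY=.0835
def blk(x,y=0): c,s=np.cos(BY),np.sin(BY);return BC+[c*x-s*y,s*x+c*y]
E
python3 - <<'E'
from mv import *
bot.line_to([470.8,360,9.5],120);st("down")
bot.move_gripper(0,60);st("grip")
bot.line_to([470.8,360,130],150);st("lift")
p=blk(-68)
bot.move_ptp([*p,130],q(BY));st("over")
bot.line_to([*p,66],120);s0=st("low")
for n in("top","scene"): np.save(n+"3.npy",bot.camera(n))
s=np.load("scene3.npy")[:,:,::-1];t=np.load("top3.npy")[:,:,::-1]
cv2.imwrite("pics/t3.png",np.hstack([cv2.resize(s[130:250,180:300],(400,400),interpolation=2),cv2.resize(t[140:260,210:330],(400,400),interpolation=2)]))
E
```

```text
down t 20.47 tcp [471.2 360.4  10.2] F [-0.6  0.4 -0. ] w 59.9 j6 0.35
grip t 21.29 tcp [470.8 359.9   9.5] F [-0.6 -0.1 -0. ] w 11.8 j6 0.35
lift t 22.24 tcp [470.3 359.5 129. ] F [ 0.4  0.9 -0.8] w 12.0 j6 0.35
over t 23.68 tcp [473.4 -23.6 129.9] F [ 0.6 -0.  -1.1] w 11.5 j6 1.29
low t 24.36 tcp [473.5 -23.8  66.3] F [ 0.3 -0.4 -0.6] w 11.3 j6 1.29
```

View pics/t3.png

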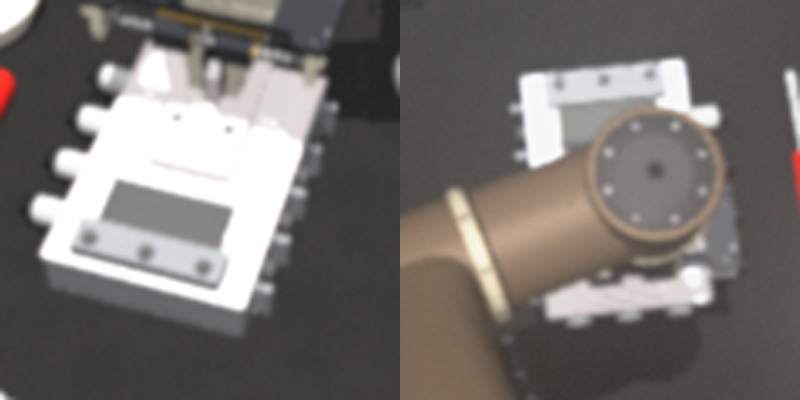

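The plate is held level over the block. In the left crop its front edge runs (152,155)–(233,178), in front of the leaf lip at (118,183)–(232,212). I'll check both in the block frame.

Run:
```python
from mv import *
def P(a,z):
    W=ray("scene",np.array(a)/(400/120)-.5+np.array([180,130]),z)[:,:2]-BC
    c,s=np.cos(BY),np.sin(BY);return (W@np.array([[c,-s],[s,c]])).round(1)
a=P([[152,155],[233,178]],61);print("plate edge",a.tolist(),a.mean(0),"yaw",np.arctan2(a[0,0]-a[1,0],a[1,1]-a[0,1]))
b=P([[118,183],[232,212]],54);print("leaf",b.tolist(),b.mean(0),"yaw",np.arctan2(b[0,0]-b[1,0],b[1,1]-b[0,1]))
d=P([[42,258],[247,313],[327,78]],45);print("face",d.tolist())
```

```text
plate edge [[15.9, -27.5], [18.7, 40.5]] [17.3  6.5] yaw -0.041153222641442944
leaf [[45.3, -45.6], [45.5, 48.2]] [45.4  1.3] yaw -0.002132192930882708
face [[123.7, -78.0], [124.1, 84.6], [-120.2, 80.2]]
```

Run:
```python
from mv import *
p=blk(-68)
bot.line_to([*p,57],60);bot.pause(.2);s0=bot.read_state()
z=57
while z>51.5:
    z-=.5;bot.line_to([*p,z],20);bot.pause(.1);s=bot.read_state();f=s["contact_force"]-s0["contact_force"]
    print(z,s["tcp_pos"].round(2),f.round(1),s["moment"].round(2))
    if f[2]>5:break
st()
im=bot.camera("scene");np.save("scene4.npy",im)
g=im[130:240,180:300].mean(2);print(np.percentile(g,[50,80,95,99,100]))
g=np.clip((g-215)*255/40,0,255).astype(np.uint8)
h=im[130:240,180:300,::-1]
cv2.imwrite("pics/t4.png",np.hstack([cv2.resize(cv2.merge([g]*3),None,fx=5,fy=5,interpolation=1)[:, :400] if 0 else cv2.resize(cv2.merge([g]*3),None,fx=6,fy=5.4,interpolation=1)]))
```

```text
56.5 [472.95 -24.16  56.53] [ 1.  -0.6  0.3] [-0.05  0.01 -0.02]
56.0 [472.93 -24.18  56.  ] [ 1.2 -0.6  0.6] [ 0.01 -0.    0.03]
55.5 [472.96 -24.15  55.5 ] [ 0.8 -1.3  0.2] [-0.05 -0.02 -0.02]
55.0 [472.93 -24.16  54.99] [ 2.1 -1.2  0.8] [-0.01 -0.01  0.02]
54.5 [472.92 -24.17  54.49] [ 1.8 -0.3  0. ] [-0.05 -0.01  0.  ]
54.0 [472.96 -24.15  54.45] [-0.8  0.2  6.7] [ 0.19  0.87 -0.05]
 t 27.06 tcp [473.  -24.1  54.4] F [-1.7  0.7  5.2] w 11.8 j6 1.29
[ 75.         221.33333333 255.         255.         255.        ]
```

View pics/t4.png

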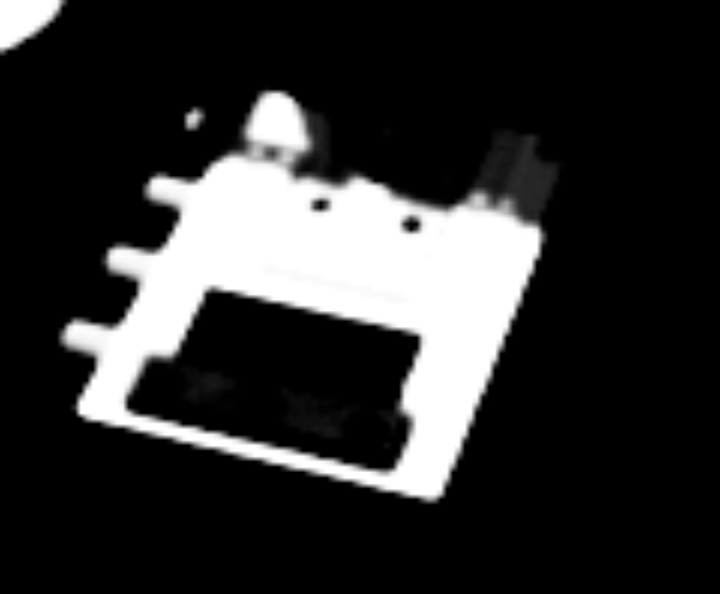

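The touchdown height is exactly as predicted (54.45). The plate's holes show at (320,205) and (411,224), the leaf lip at (210,288)–(422,332), and the plate's faint front edge at (265,268)–(405,300). I'll measure y and yaw relative to the leaf.

Run:
```python
from mv import *
def P(a,z,n="scene"):
    W=ray(n,a,z)[:,:2]-BC
    c,s=np.cos(BY),np.sin(BY);return (W@np.array([[c,-s],[s,c]]))
def C(a): return np.array(a)/[6,5.4]-.5+np.array([180,130])
def R(m,b): print(m,b.round(1).tolist(),b.mean(0).round(1),"yaw",round(float(np.arctan2(b[0,0]-b[1,0],b[1,1]-b[0,1])),3))
g=np.load("scene4.npy").mean(2)
def cen(u):
    x,y=np.round(C(u)).astype(int);w=250-g[y-3:y+4,x-3:x+4].clip(0,250);Y,X=np.mgrid[y-3:y+4,x-3:x+4];return [(X*w).sum()/w.sum(),(Y*w).sum()/w.sum()]
R("holes",P([cen((320,205)),cen((411,224))],49))
R("edge",P(C([(265,268),(405,300)]),49))
R("leaf",P(C([(210,288),(422,332)]),54))
# stop bar screws as a second centre mark (original views, full-face)
g2=np.load("scene0.npy").mean(2)
R("screws scene",P(np.array([[88,264],[224,300]])/4-.5+[185,135],61))
R("screws top",P(np.array([[89,66],[225,52]])/5-.5+[240,152],61,"top"))
# plate holes on bench vs plate centre (top & scene, first pictures)
for n,h,o,k in(("top",[[158,165],[273,192]],(140,190),9),("scene",[[120,194],[215,244]],(345,185),6)):
    W=ray(n,np.array(h)/k-.5+np.array(o),4)[:,:2]-[490,355.3];c,s=np.cos(-.241),np.sin(-.241);R("bench holes "+n,W@np.array([[c,-s],[s,c]]))
```

```text
holes [[-29.6, -20.8], [-28.6, 22.3]] [-29.1   0.7] yaw -0.024
edge [[18.1, -31.4], [18.5, 33.8]] [18.3  1.2] yaw -0.006
leaf [[40.7, -48.4], [38.4, 47.9]] [39.6 -0.2] yaw 0.024
screws scene [[104.5, -45.0], [104.9, 44.8]] [ 1.047e+02 -1.000e-01] yaw -0.004
screws top [[105.2, 44.5], [105.4, -45.3]] [105.3  -0.4] yaw -3.14
bench holes top [[19.8, 21.7], [19.3, -22.4]] [19.5 -0.4] yaw 3.13
bench holes scene [[20.9, -22.7], [20.3, 21.8]] [20.6 -0.5] yaw 0.014
```

Plate centring is within about 1 mm and yaw about 0.01. The moment suggests the tail touched first, so I'll re-grip with the plate lying flat. Then I'll slide in with light pressure, watching forces.

Run:
```python
from mv import *
bot.move_gripper(30);s0=bot.read_state();p=blk(-68);bot.line_to([*p,54.3],20)
bot.move_gripper(0,60);bot.pause(.2);st("regrip")
u=np.array([np.cos(BY),np.sin(BY)])
bot.line_to([*p,54.1],20);bot.pause(.1);s=st("press");print(s["moment"].round(2))
x=-68
while x<8:
    dx=6 if x<-10 else 1
    x+=dx;bot.line_to([*blk(x),54.1],40 if dx>1 else 20)
    if dx==1: bot.pause(.05)
    s=bot.read_state();f=s["contact_force"];fx=f[:2]@u
    d=s["tcp_pos"][:2]-BC
    print(x,"along",round(d@u,1),"z",s["tcp_pos"][2].round(2),"fx",fx.round(1),"fz",f[2].round(1),"M",s["moment"].round(2))
    if fx<-12 or s["t"]>50: break
st()
im=bot.camera("scene");np.save("scene5.npy",im)
cv2.imwrite("pics/t5.png",cv2.resize(im[130:240,180:300,::-1],(720,594),interpolation=2))
```

```text
regrip t 28.58 tcp [472.9 -24.2  54.3] F [0.3 0.9 0.2] w 11.7 j6 1.29
press t 28.93 tcp [473.  -24.2  54.3] F [-1.7 -0.6  4.9] w 11.7 j6 1.29
[0.13 0.65 0.02]
-62 along -61.5 z 54.3 fx 0.3 fz 3.4 M [-0.22  0.03  0.05]
-56 along -56.1 z 54.28 fx -1.7 fz 6.8 M [-0.29  0.6  -0.08]
-50 along -50.0 z 54.29 fx -0.3 fz 5.8 M [-0.29  0.57 -0.01]
-44 along -44.0 z 54.29 fx -1.2 fz 6.2 M [-0.31  0.52  0.02]
-38 along -38.0 z 54.29 fx -3.1 fz 6.0 M [-0.29  0.52  0.04]
-32 along -32.0 z 54.27 fx -1.3 fz 5.4 M [-0.3   0.49  0.  ]
-26 along -26.0 z 54.29 fx -1.7 fz 5.2 M [-0.27  0.52 -0.01]
-20 along -20.0 z 54.31 fx -1.4 fz 6.8 M [-0.27  0.5  -0.  ]
-14 along -14.1 z 54.29 fx -0.9 fz 6.1 M [-0.3   0.52  0.02]
-8 along -8.0 z 54.3 fx -2.3 fz 5.7 M [-0.31  0.53  0.04]
-7 along -7.9 z 54.3 fx -4.2 fz 9.0 M [ 0.04  1.51 -0.  ]
-6 along -7.0 z 54.31 fx -5.6 fz 9.6 M [-0.03  1.76  0.01]
-5 along -6.1 z 54.3 fx -6.3 fz 9.8 M [-0.12  1.76  0.03]
-4 along -5.1 z 54.29 fx -4.6 fz 9.1 M [-0.23  1.74  0.01]
-3 along -4.1 z 54.29 fx -5.6 fz 9.7 M [-0.21  1.73  0.02]
-2 along -3.1 z 54.31 fx -5.1 fz 9.1 M [-0.21  1.74 -0.01]
-1 along -2.1 z 54.3 fx -6.0 fz 10.3 M [-0.18  1.72 -0.03]
0 along -1.0 z 54.3 fx -5.7 fz 9.2 M [-0.21  1.67 -0.05]
1 along -0.0 z 54.29 fx -4.7 fz 9.4 M [-0.23  1.7  -0.07]
2 along 0.9 z 54.3 fx -5.4 fz 10.9 M [-0.25  1.77 -0.06]
3 along 0.9 z 54.3 fx -8.9 fz 13.6 M [0.1  2.97 0.02]
4 along 1.0 z 54.29 fx -13.2 fz 18.0 M [0.48 4.21 0.02]
 t 35.53 tcp [541.7 -18.8  54.3] F [-13.2   0.5  18. ] w 11.9 j6 1.33
```

View pics/t5.png

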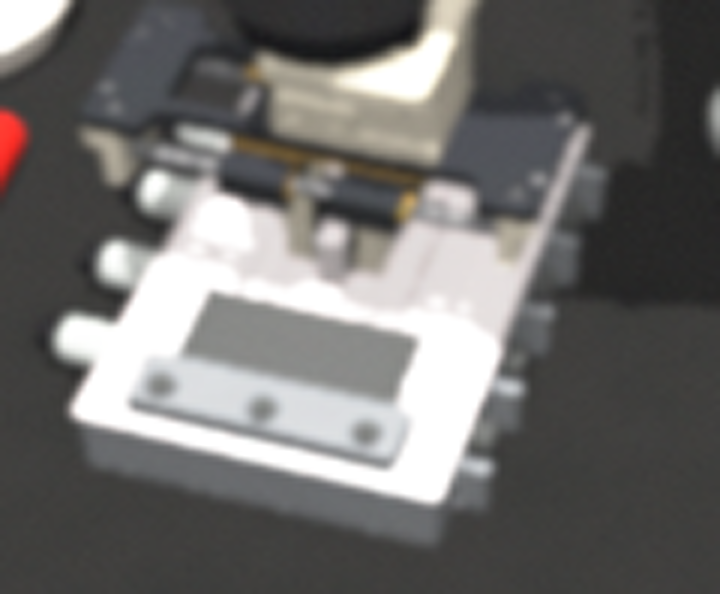

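The plate hits the stop at block x ≈ +1 mm: forces rise and advance ceases, within 1 mm of prediction. The leaf lies where it was (lip about (210,293)–(418,337)). Now I'll press firmly, settle, check and hand in.

Run:
```python
from mv import *
for z in(53.9,53.7,53.5):
    bot.line_to([*blk(3),z],10);bot.pause(.3);s=st(z)
    if s["contact_force"][2]>25:break
bot.pause(.5);s=st("settled");print(s["moment"].round(2),s["qvel"].round(4).max())
im=bot.camera("scene");g0=np.load("scene4.npy").astype(float);g1=np.load("scene5.npy").astype(float)
# leaf lip: front boundary position relative to stop bar, before/after (native px, along columns through the leaf)
for nm,g in(("before",g0),("slid",g1),("now",im.astype(float))):
    v=g.mean(2);print(nm,[round(float(186-4+np.interp(0,[-1,0],[0,0])+np.argmax(np.abs(np.diff(v[178:200,c])))-4),1) for c in(222,230,238,244)],
      [v[178:198,c].round().astype(int).tolist() for c in(232,)])
np.save("scene6.npy",im)
t=bot.camera("top").astype(float);print("tray/bowl change vs t2:",np.abs(t[150:262,330:410]-np.load("top2.npy").astype(float)[150:262,330:410]).mean().round(2))
```

```text
53.9 t 36.13 tcp [541.7 -18.8  54.3] F [-9.2  0.1 15.5] w 11.8 j6 1.33
53.7 t 36.68 tcp [541.7 -18.8  54.3] F [-10.6   0.8  17.1] w 11.9 j6 1.33
53.5 t 37.23 tcp [541.7 -18.8  54.3] F [-10.8   0.3  19.9] w 11.6 j6 1.33
settled t 37.73 tcp [541.7 -18.8  54.3] F [-11.4   0.7  19. ] w 11.7 j6 1.33
[0.33 3.78 0.04] 0.0011
before [185.0, 187.0, 189.0, 190.0] [[255, 255, 255, 254, 254, 255, 255, 255, 255, 242, 173, 138, 133, 134, 134, 133, 135, 133, 133, 135]]
slid [185.0, 187.0, 189.0, 190.0] [[180, 201, 210, 228, 252, 255, 255, 255, 255, 244, 178, 142, 139, 139, 138, 138, 138, 138, 137, 139]]
now [185.0, 187.0, 189.0, 190.0] [[180, 201, 210, 227, 252, 255, 255, 255, 255, 243, 177, 141, 138, 140, 138, 138, 139, 137, 138, 139]]
tray/bowl change vs t2: 2.97
```

```bash
python3 -c "
from mv import *
st('pre');bot.close_job()"
```

```text
pre t 37.83 tcp [541.7 -18.8  54.3] F [-11.2   1.2  18.8] w 11.5 j6 1.33
the job is handed in; nothing more can be done
```

The job is handed in at t = 37.8 s of 67 s. It reported no verdict, so success rests on the checks below.

**What I did**
- I stood the bolt in the bowl and the socket in the tray, and saw both there and released before picking up the plate.
- I gripped the plate by its rib, set it on the block behind the leaf, and re-gripped it lying flat. I then slid it under the leaf until it butted against the stop.
- I handed in still holding the plate and pressing it down.

**Last checks**
- **Stop:** the plate stopped dead about 1 mm past the predicted position, with about 11 N pushing back from the stop.
- **Pressing:** about 19 N downward, plate at rest, TCP height constant at 54.3 mm.
- **Centring and squareness:** about 1 mm off centre and no more than 0.03 rad off square, measured before the slide. Some hand-read marks disagreed by 1–2 mm and 0.02–0.04 rad, all inside the limits.
- **Leaf:** its lip sits at the same pixels before and after the slide, so it was not lifted.

**Not confirmed**
- A last comparison of the tray and bowl area showed a small brightness change, mean 3 of 255. I put this down to the arm's shadow but did not look at it again.
- I did not measure the bystanders at the end. The planned moves stayed clear of them, and none looked out of place in the pictures I viewed.

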